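# Fit the citrus press and key in its start

## Task

Get the citrus press ready and start it: lower the aluminium strainer onto the drive spindle until it lies flat in the tray, then the ceramic reamer over the spindle on top of it until it stands upright and fully home, without dropping either. Only then press the keys fully down one at a time, letting each spring back before the next: first the round key, then the narrow bar key, then the square key. Leave both parts in place and do not disturb the other things on the worktop.

Things in the scene. Friction and masses are not known exactly. Their poses are not given: they have to be found in the camera images.
- press: electric citrus press, fixed, 220 mm wide. Origin: centre of its underside; x to its back. The low front, towards the robot, is a keypad with outward normal (-0.5, 0, 0.866), centre (-0.09, 0, 0.062). The housing behind rises to a deck (top z 0.150, front edge x -0.065, almost over the keys: lean the tool along the normal) with a tray 168 mm across, rim 14 mm high. Rear spout to x 0.17.
- seat (a point): foot of the drive spindle, on the tray's floor, 0.156 above the work surface, at (0.035, 0, 0.156) of the press. The spindle stands upright on it: a steel post 24 mm in diameter and 75 mm tall, the top 13 mm tapered to 12 mm.
- strainer: aluminium strainer: a flat slotted disc 110 mm across and 5 mm thick with an upright collar in its middle, 46 mm outside diameter, 34 mm tall over all, bore 32 mm right through. Origin: centre of its underside; z up. Starts flat on the work surface, to one side of the press.
- reamer: white ceramic reamer: foot flange 72 mm across and 8 mm thick, above it a ribbed upright barrel 50 mm in diameter up to 52 mm, closed by a pointed top at 80 mm. Blind bore 32 mm in diameter and 52 mm deep from below. Origin: centre of its underside; z up. Starts upright on the work surface, on the other side of the press. On the strainer's collar its underside is 34 mm above the seat.
- key_round (a joint): travel of the round key, a disc 48 mm across, black, standing 12 mm out of the keypad: 0 up, 0.008 m fully down; springs back; about 1 N to start and 5 N fully down
- key_round_top (a point): centre of the top face of the round key, a disc 48 mm across; its z is the keypad's outward normal, x up the slope. The three keys stand in a row, 65 mm apart; which key is in which of the three places varies
- key_bar (a joint): travel of the bar key, a narrow bar 18 mm wide and 54 mm long up the slope, black, standing 12 mm out of the keypad: 0 up, 0.008 m fully down; springs back; about 1 N to start and 5 N fully down
- key_bar_top (a point): centre of the top face of the bar key, a narrow bar 18 mm wide and 54 mm long up the slope; its z is the keypad's outward normal, x up the slope. The three keys stand in a row, 65 mm apart; which key is in which of the three places varies
- key_square (a joint): travel of the square key, 44 x 44 mm, black, standing 12 mm out of the keypad: 0 up, 0.008 m fully down; springs back; about 1 N to start and 5 N fully down
- key_square_top (a point): centre of the top face of the square key, 44 x 44 mm; its z is the keypad's outward normal, x up the slope. The three keys stand in a row, 65 mm apart; which key is in which of the three places varies
- jar: bystander: a glass storage jar with hinged lid and spring clip, 96 mm across, 123 mm tall. Origin: centre of its underside.
- squeezer: bystander: an aluminium hand lemon squeezer lying down, about 225 mm long, 50 mm tall. Origin: centre of its underside.
- scraper: bystander: a red silicone scraper lying flat, 225 mm long, 16 mm tall, along its x. Origin: centre of its underside.
- mug: bystander: a white ceramic mug, 80 mm across, 90 mm tall, handle towards its +y. Origin: centre of its underside.
- oil: bystander: a green glass oil bottle, 66 mm across, 210 mm tall. Origin: centre of its underside.
- salt: bystander: a small white ceramic salt pot, 64 mm across, 66 mm tall. Origin: centre of its underside.
There are look-alikes about, which are no part of the job. What is shaped like the reamer but green or red is not meant.

How it is judged:
By the outcome, as a careful person would: the job done as asked, in the order asked, and still so for the second after the job is handed in, with the robot touching nothing.
It also fails if it takes over 72 s, if anything falls off the work surface, if the arm or the gripper's body presses on something with over 40 N, if the wrist force passes 120 N, or if a joint passes its speed limit or range.

## Robot

A 7-joint arm with a two-finger parallel gripper is mounted at the origin on the work surface. World frame = base frame: x ahead of the robot, y to its left, z up, the work surface at z = 0. Lengths are in m, angles in rad, forces in N, time in s.
With the tool pointing down it reaches from about 0.35 to 0.9 m from the base axis. Payload 8.1 kg.
Tool frame: the origin (TCP) lies at the very end of the fingers, on their centre line; the grasp point (between the pads) lies 19 mm behind it (robot.grasp_offset is the distance from the TCP to the grasp point, in m); z points along the fingers, y is the line along which they close (so a half turn about z gives the same grasp; the last joint's range is limited). The gripper opens to 85 mm and grips with 20 to 120 N. Pads are 22 mm wide; open, the fingers measure 114 mm over their backs; the gripper's body (76 mm by 85 mm) begins 54 mm behind the grasp point. The pads swing forward as they close: fully open they stand 13 mm farther back than shut.
Start: joints at [1.066, 0.434, 0.025, 1.573, -0.012, 1.134, -0.075], TCP at [0.244, -0.575, 0.231] pointing down, gripper open.
Joint ranges: [-2.62, 2.62], [-0.44, 2.09], [-1.27, 1.32], [0.08, 2.57], [-1.32, 4.46], [0.12, 2], [-2.74, 2.74]. Speed limits (rad/s): [2.22, 2.22, 3.01, 3.01, 3.14, 3.14, 3.14].

## Interface

Orientations are given as [roll, pitch, yaw] about the fixed x, y, z axes, in that order (R = Rz(yaw) Ry(pitch) Rx(roll)).
In Python, from rig import robot gives the robot as it stands.
- The arm moves only by the shell command python3 -m jog 'ROWS' [FORCE]. ROWS is JSON, a list that holds one entry, the list of rows, each a list of 7 numbers: the shift along the tool's x, y, z in m, then the turn, a rotation vector about the tool's x, y, z in rad, then the opening in per cent of the stroke, from 0 (shut) to 100 (fully open). A call has 1 to 8 rows; each row shifts and turns the commanded pose from where the row before left it, along the tool's axes as they then stand; what a row does not reach is not made up. A row lasts 1/8 s, in which the tool goes at most 62.5 mm and 10.7 degrees, less where a joint would pass 70% of its speed; a pose out of reach is approached as far as the arm can. A call is refused whole if a number of a shift passes 0.0625 or a number of a turn 0.188, either way. A call with a gripper value outside its range is refused whole. The fingers move at their own pace and stop on an object; FORCE is the grip in N (left out, the last holds). Time passes only in rows, so rows that do not move let the fingers close. It gives the time, the measured TCP pose, the force, the opening and the grip force at its end, in the units of the state.
- robot.get_obs(): the state, without advancing time (a new reading comes with each control period).
- robot.capture(name): name is "scene" or "top" or "wrist"; returns a dict with "img" (400x640x3 uint8, red, green, blue), "depth" (400x640 float32, m along the optical axis (not along the pixel's ray), 0 where there is no reading), "intrinsics" (3x3 intrinsics, pixels), "k1" (the pictures are not rectified: a ray, as slopes to the right and down, at radius r is drawn at 1 + k1 r^2 times it, then the intrinsics apply), "view" (4x4, takes a point from world to camera coordinates); the wrist camera has in their place "tool_from_camera" (4x4, takes a point from camera to tool coordinates, whose origin is the TCP and whose axes are the flange's). Camera axes: x right, y up, looking along -z (the intrinsics and any distortion apply to the point x, -y, -z); pixel columns grow to the right and rows downward; lengths in m; the calibration is good to about 2 mm. A picture is of the moment at which its call begins: read the wrist's pose just before it.
- robot.sign_off(): hands the job in; it is judged then, once.
The state is a dict: "clock": time; "joint_pos": joint angles; "qvel": joint speeds; "joint_torque": joint torques, N m; "position": TCP position; "orientation": TCP orientation; "ft_force": force on the tool from outside, world axes, zero at the start; "moment": the same for the moment, N m; "finger_gap": finger opening in m; "finger_force": force on a finger pad.
Only numpy, scipy, OpenCV 4.12 (cv2) and the standard library are available. Lean on these libraries where they do the work, as an engineer would, in place of code of your own. Each camera call takes 0.05 s, during which the arm holds its last target. There are 200 camera calls.

## Working session

There is one attempt and no reset: what is moved stays moved. The work goes in short steps, Python scripts to look and compute and a shell command to move; the robot and the scene stay as the last step left them, time stands still between calls to the robot, and variables do not carry over. Pictures are saved under pics/ and viewed, at most 10 in all, crops included, and the job is handed in when it is done.

```bash
ls; mkdir -p pics
cat > h.py <<'E'
import numpy as np, cv2
from rig import robot
from scipy.spatial.transform import Rotation as R
def pts(c, T=None):
    """HxWx3 world points; T = tool pose 4x4 for wrist"""
    K=np.array(c["intrinsics"]);k1=c["k1"];h,w=c["depth"].shape
    u,v=np.meshgrid(np.arange(w),np.arange(h))
    xd=(u-K[0,2])/K[0,0];yd=(v-K[1,2])/K[1,1]
    x,y=xd.copy(),yd.copy()
    for _ in range(20):
        s=1+k1*(x*x+y*y);x=xd/s;y=yd/s
    d=c["depth"]
    P=np.stack([x*d,-y*d,-d,np.ones_like(d)],-1)
    M=np.linalg.inv(np.array(c["view"])) if T is None else T@np.array(c["tool_from_camera"])
    W=(P@M.T)[...,:3]; W[d<=0]=np.nan
    return W
def tool():
    o=robot.get_obs();T=np.eye(4);T[:3,:3]=R.from_euler('xyz',o["orientation"]).as_matrix();T[:3,3]=o["position"];return T
E
python3 - <<'E'
from h import *
o=robot.get_obs();print({k:np.round(v,3) for k,v in o.items()})
for n in("scene","top"):
    c=robot.capture(n);cv2.imwrite(f"pics/{n}0.png",c["img"][...,::-1]);np.savez(f"{n}0.npz",**c)
    print(n,c["intrinsics"],c["k1"],c["view"])
    W=pts(c);print(np.nanmin(W,(0,1)),np.nanmax(W,(0,1)))
E
```

```text
pics
{'clock': np.float64(0.0), 'joint_pos': array([ 1.066,  0.435,  0.025,  1.574, -0.012,  1.134, -0.075]), 'qvel': array([-0.001, -0.001,  0.001, -0.001,  0.002, -0.   ,  0.   ]), 'joint_torque': array([-1.0000e-03, -6.7047e+01,  1.0250e+00, -3.1622e+01,  1.6000e-02,
        1.2000e-02,  0.0000e+00]), 'position': array([ 0.244, -0.575,  0.231]), 'orientation': array([-3.14 ,  0.   ,  0.402]), 'ft_force': array([0.885, 1.011, 0.387]), 'moment': array([0.009, 0.011, 0.025]), 'finger_force': np.float64(0.0), 'finger_gap': np.float64(0.085)}
scene [[441.88189553   0.         319.84972883]
 [  0.         441.88189553 202.54371913]
 [  0.           0.           1.        ]] -0.05945258063719225 [[ 2.52776847e-01  9.67524599e-01 -1.23269350e-04 -1.45391247e-01]
 [-8.30476755e-01  2.17036897e-01  5.13033473e-01  3.72549137e-01]
 [ 4.96399260e-01 -1.29580611e-01  8.58368592e-01 -1.58607012e+00]
 [ 0.00000000e+00  0.00000000e+00  0.00000000e+00  1.00000000e+00]]
[-1.6444877  -1.39490786 -0.77434525] [1.27824021 1.91807745 0.66541179]
top [[504.41989122   0.         324.16454327]
 [  0.         504.41989122 197.55442736]
 [  0.           0.           1.        ]] -0.02479472553434088 [[ 0.01219756 -0.999851   -0.0122145   0.00315251]
 [ 0.99946751  0.01182135  0.03041304 -0.51634504]
 [-0.03026411 -0.01257896  0.99946278 -1.50865687]
 [ 0.          0.          0.          1.        ]]
[-0.13585236 -1.42412633 -0.77959674] [1.46924722 1.54959609 0.73779107]
```

View pics/top0.png

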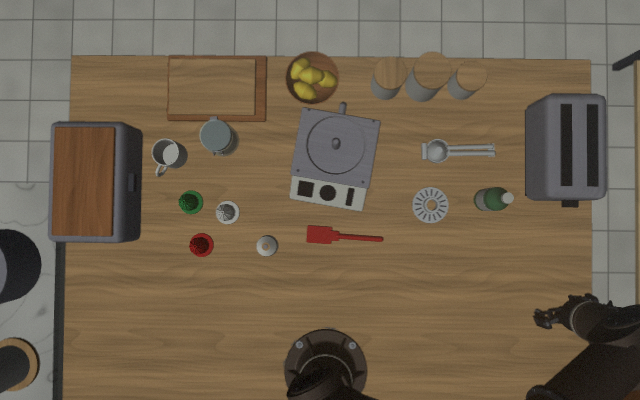

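View pics/scene0.png

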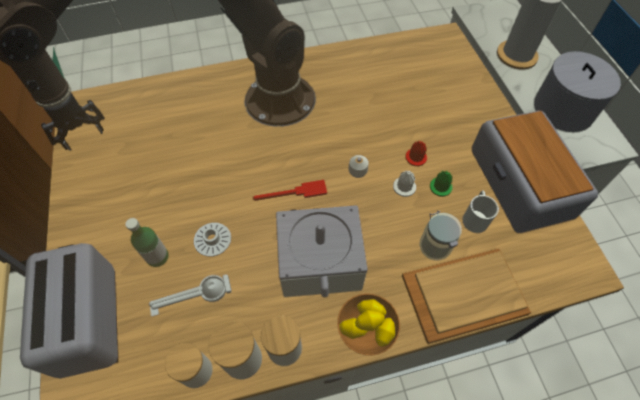

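The top view shows the strainer at (431,205), the white reamer at (227,212) and the press spindle at (336,143). The keys from left to right are square (305,187), round (327,192) and bar (349,196). The green and red look-alikes are at (190,202) and (201,245).

Run:
```python
from h import *
for n in("top","scene"):
    c=dict(np.load(n+"0.npz"));W=pts(c);im=c["img"].astype(int)
    def sel(lo,hi):
        m=np.all((W>lo)&(W<hi),-1);return W[m],im[m]
    if n=="top": print("approx",W[205,431],W[212,227],W[143,336],W[187,305],W[192,327],W[196,349])
    # table
    print(n,"table z",np.nanmedian(W[(W[...,0]>.3)&(W[...,0]<.36)&(abs(W[...,1])<.3)][:,2]))
    def circ(P):
        A=np.c_[2*P[:,:2],np.ones(len(P))];s=np.linalg.lstsq(A,(P[:,:2]**2).sum(1),rcond=None)[0]
        return s[:2],np.sqrt(s[2]+s[:2]@s[:2])
    for nm,g,zr in(("strainer",W[205,431] if n=="top" else gs,(.003,.05)),("reamer",W[212,227] if n=="top" else gr,(.003,.09)),("spindle",W[143,336] if n=="top" else gp,(.19,.25))):
        if nm=="strainer": gs=g
        if nm=="reamer": gr=g
        if nm=="spindle": gp=g
        r={"strainer":.08,"reamer":.055,"spindle":.03}[nm]
        P,_=sel([g[0]-r,g[1]-r,zr[0]],[g[0]+r,g[1]+r,zr[1]])
        if len(P)==0: print(nm,"none");continue
        (cx,cy),rad=cv2.minEnclosingCircle(P[:,:2].astype(np.float32))
        print(nm,len(P),"enc",cx,cy,rad,"z",P[:,2].min(),P[:,2].max(),"mid",(P.min(0)+P.max(0))/2)
    # deck
    P,_=sel([gp[0]-.2,gp[1]-.2,.135],[gp[0]+.2,gp[1]+.2,.156])
    print("deck",len(P),cv2.minAreaRect(P[:,:2].astype(np.float32)),np.median(P[:,2]))
    # keypad keys: dark pixels
    if n=="top":
        m=np.all((W>[.4,-.2,.03])&(W<[.7,.2,.12]),-1)&(im.sum(-1)<130)
        k,l,s,ce=cv2.connectedComponentsWithStats(m.astype(np.uint8))
        for i in range(1,k):
            if s[i,4]>20: print("key",s[i],ce[i],np.nanmedian(W[l==i],0))
```

```text
approx [ 0.49778868 -0.31236266  0.00355829] [0.46930038 0.28862917 0.07129736] [ 0.65989838 -0.02285392  0.16177779] [0.54412699 0.06417939 0.07167862] [0.53026877 0.00054947 0.07584968] [ 0.51954327 -0.06276028  0.07511181]
top table z 3.0456199872519463e-05
strainer 1070 enc 0.4963834285736084 -0.31252947449684143 0.1078563928604126 z 0.003006213753169229 0.04081042352053843 mid [ 0.49784102 -0.3126398   0.02190832]
reamer 603 enc 0.4663434624671936 0.2913070321083069 0.07164662331342697 z 0.0030121687628597016 0.08913440717261922 mid [0.46890666 0.28826298 0.04607329]
spindle 60 enc 0.654427707195282 -0.022372964769601822 0.011885229498147964 z 0.1900063770645921 0.23332330326581618 mid [ 0.65349258 -0.02236805  0.21166484]
deck 4232 ((0.7169612646102905, -0.055793166160583496), (0.26616060733795166, 0.3329490125179291), 80.4481430053711) 0.1506362860278887
key [298 181  15  16 188] [305.05319149 188.53723404] [0.53966057 0.0639879  0.0731332 ]
key [320 186  15  14 172] [327.22674419 192.51162791] [5.28993975e-01 4.63286053e-04 7.32984858e-02]
key [346 189   8  17  79] [349.43037975 196.69620253] [ 0.51680516 -0.06352177  0.07310003]
scene table z 0.0009192052226827396
strainer 1033 enc 0.5006030797958374 -0.31329330801963806 0.10788825154304504 z 0.003004872934054381 0.03975900195332738 mid [ 0.49759898 -0.31258214  0.02138194]
reamer 547 enc 0.47046488523483276 0.29008007049560547 0.07377458363771439 z 0.003010035145952772 0.08524034016695037 mid [0.46984357 0.28833487 0.04412519]
spindle 102 enc 0.6562150120735168 -0.022094229236245155 0.011948034167289734 z 0.1901328915182401 0.23382632804291503 mid [ 0.65713624 -0.02197863  0.21197961]
deck 4369 ((0.7202364206314087, -0.04378713667392731), (0.24082839488983154, 0.3673555552959442), 71.72930145263672) 0.15059913281658788
```

```bash
cat >> h.py <<'E'
def go(p, rpy=None):
    """shift (tool axes) and turn from the measured pose to a world pose"""
    T=tool();d=T[:3,:3].T@(np.array(p)-T[:3,3])
    r=np.zeros(3) if rpy is None else (R.from_matrix(T[:3,:3]).inv()*R.from_euler('xyz',rpy)).as_rotvec()
    print("shift",np.round(d,4),"turn",np.round(r,4))
E
python3 -m jog '[[[0.048,-0.0203,0,0,0,0,100],[0.048,-0.0203,0,0,0,0,100],[0.048,-0.0203,0,0,0,0,100],[0.048,-0.0203,0,0,0,0,100],[0.048,-0.0203,0,0,0,0,100],[0.048,-0.0203,0,0,0,0,100],[0.048,-0.0203,0,0,0,0,100],[0,0,0,0,0,0,100]]]' 40
cat > wr.py <<'E'
from h import *
import sys
T=tool();c=robot.capture("wrist");W=pts(c,T);np.savez(sys.argv[1]+".npz",W=W,T=T,**c)
cv2.imwrite(f"pics/{sys.argv[1]}.png",c["img"][...,::-1])
E
python3 wr.py w1
python3 - <<'E'
from h import *
from scipy.optimize import least_squares
d=np.load("w1.npz");W=d["W"]
g=np.array([.498,-.3126])
r=np.hypot(W[...,0]-g[0],W[...,1]-g[1])
P=W[(r<.04)&(W[...,2]>.028)&(W[...,2]<.045)]
print(len(P),P.min(0),P.max(0),(P.min(0)+P.max(0))/2)
f=lambda q:np.hypot(P[:,0]-q[0],P[:,1]-q[1])-.0195
print(least_squares(f,g).x, "z",np.median(P[:,2]))
print(robot.get_obs()["orientation"]);go([.498,-.3126,.1])
E
```

```text
clock: 1.1
position: [0.5013, -0.3081, 0.2309]
orientation: [-3.14, -0.002, 0.41]
ft_force: [-0.5, -0.5, 0.7]
finger_gap: 0.0851
finger_force: 0.0
600 [ 0.4761861  -0.33149197  0.02820559] [ 0.5211728  -0.28641047  0.03621459] [ 0.49867945 -0.30895122  0.03221009]
[ 0.49892691 -0.30871697] z 0.03375942489494008
[-3.14050698e+00  2.71570367e-05  4.06013338e-01]
shift [-0.0018  0.0012  0.1308] turn [0. 0. 0.]
```

View pics/w1.png

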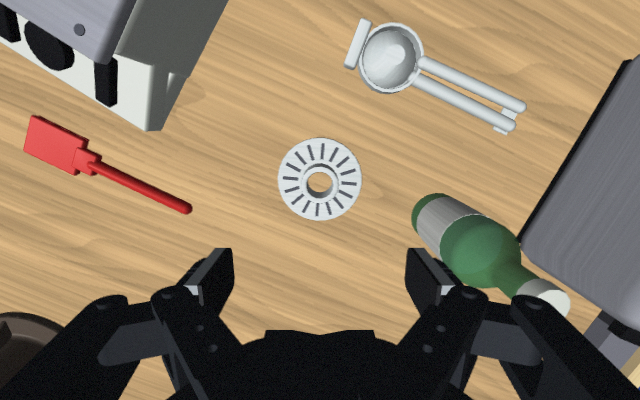

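The wrist view shows the strainer at (319,180), with the oil bottle to its right at (490,250). The strainer's position agrees with the top view to within 4 mm. I'll descend and check again from near.

```bash
python3 -m jog '[[[0,0,0.05,0,0,0,100],[0,0,0.05,0,0,0,100],[0,0,0.05,0,0,0,100],[-0.0005,-0.0005,0.016,0,0,0,100],[0,0,0,0,0,0,100],[0,0,0,0,0,0,100]]]'
python3 wr.py w2
cat > col.py <<'E'
from h import *
import sys
# fit top rim: file gx gy r zlo zhi
n=sys.argv[1];gx,gy,rad,zl,zh=map(float,sys.argv[2:])
W=np.load(n+".npz")["W"];r=np.hypot(W[...,0]-gx,W[...,1]-gy)
P=W[(r<rad)&(W[...,2]>zl)&(W[...,2]<zh)]
print(len(P),P.min(0),P.max(0),"enc",cv2.minEnclosingCircle(P[:,:2].astype(np.float32)))
E
python3 col.py w2 .4985 -.3105 .035 .028 .045; python3 -c "
from h import *
go([.4985,-.3105,.011]);print(robot.get_obs()['orientation'])"
```

```text
clock: 1.9
position: [0.4985, -0.3139, 0.0672]
orientation: [3.139, -0.002, 0.401]
ft_force: [-0.0, 0.5, 1.0]
finger_gap: 0.0853
finger_force: 0.0
2084 [ 0.47590147 -0.33151566  0.0280087 ] [ 0.52126671 -0.28622355  0.0359064 ] enc ((0.49850040674209595, -0.30903083086013794), 0.023094072937965393)
shift [ 0.001  -0.0031  0.0563] turn [0. 0. 0.]
[ 3.13894686e+00 -2.00225489e-03  4.01398190e-01]
```

```bash
python3 -m jog '[[[0.002,-0.003,0.02,0,0,0,100],[0,0,0.018,0,0,0,100],[0,0,0.018,0,0,0,100],[0,0,0,0,0,0,100],[0,0,0,0,0,0,100]]]'
python3 -m jog '[[[0,0,0,0,0,0,0],[0,0,0,0,0,0,0],[0,0,0,0,0,0,0],[0,0,0,0,0,0,0],[0,0,0,0,0,0,0]]]' 40
```

```text
clock: 2.58
position: [0.4983, -0.3095, 0.0095]
orientation: [3.141, -0.0, 0.402]
ft_force: [-0.1, 0.8, 0.4]
finger_gap: 0.0852
finger_force: 0.0
clock: 3.2
position: [0.4984, -0.3094, 0.0101]
orientation: [3.141, -0.0, 0.402]
ft_force: [-1.8, 0.1, 7.6]
finger_gap: 0.0451
finger_force: 40.2
```

```bash
python3 -m jog '[[[0,0,-0.01,0,0,0,0],[0,0,-0.03,0,0,0,0],[0,0,-0.05,0,0,0,0],[0,0,-0.05,0,0,0,0],[0,0,-0.05,0,0,0,0],[0,0,-0.05,0,0,0,0],[0,0,-0.04,0,0,0,0],[0,0,0,0,0,0,0]]]' 50
python3 -c "
from h import *
print(robot.get_obs()['finger_gap'],robot.get_obs()['ft_force'])
go([.6,-.045,.29]);go([.6555,-.0223,.29])"; python3 wr.py w3
```

```text
clock: 4.2
position: [0.4994, -0.3099, 0.2933]
orientation: [3.136, -0.004, 0.402]
ft_force: [-0.1, 0.9, -2.7]
finger_gap: 0.0445
finger_force: 51.5
0.04450307600292403 [-0.0966383   0.85027332 -2.68108218]
shift [ 0.1961 -0.2045  0.0031] turn [0. 0. 0.]
shift [ 0.2561 -0.2037  0.0033] turn [0. 0. 0.]
```

View pics/w3.png

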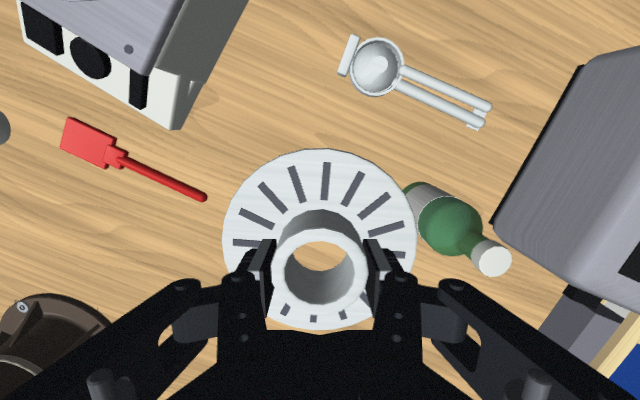

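The strainer is held level and centred, with its collar at (320,268). Next I'll measure the held collar in tool axes and move to just short of the spindle.

```bash
python3 -m jog '[[[0.02,-0.034,0,0,0,0,0],[0.025,-0.034,0,0,0,0,0],[0.025,-0.034,0,0,0,0,0],[0.025,-0.034,0,0,0,0,0],[0.025,-0.034,0,0,0,0,0],[0.02,-0.034,0,0,0,0,0],[0,0,0,0,0,0,0],[0,0,0,0,0,0,0]]]'
python3 wr.py w4
cat > rel.py <<'E'
from h import *
import sys
d=np.load(sys.argv[1]+".npz");W=d["W"];T=d["T"];im=d["img"].astype(int)
L=(W-T[:3,3])@T[:3,:3]
# held: collar rim in tool coords
m=(np.hypot(L[...,0],L[...,1])<.04)&(L[...,2]<-.014)&(L[...,2]>-.034)&(im.sum(-1)>250)
P=L[m];print("rim",len(P),P.min(0),P.max(0),"enc",cv2.minEnclosingCircle(P[:,:2].astype(np.float32)),np.median(P[:,2]))
# spindle in world
r=np.hypot(W[...,0]-.6555,W[...,1]+.0223)
S=W[(r<.03)&(W[...,2]>.185)&(W[...,2]<.24)]
if len(S):
    print("spindle",len(S),S.min(0),S.max(0))
    t=S[S[:,2]>.2275];print("top",len(t),np.median(t,0),(t.min(0)+t.max(0))/2)
    from scipy.optimize import least_squares
    for lo,hi in((.19,.216),):
        Q=S[(S[:,2]>lo)&(S[:,2]<hi)]
        print("cyl",len(Q),least_squares(lambda q:np.hypot(Q[:,0]-q[0],Q[:,1]-q[1])-.012,[.6555,-.0223],loss="soft_l1",f_scale=.001).x)
print(T[:3,3])
E
python3 rel.py w3; python3 rel.py w4
```

```text
clock: 5.25
position: [0.5464, -0.0674, 0.2881]
orientation: [-3.141, 0.002, 0.402]
ft_force: [0.8, -0.3, -1.8]
finger_gap: 0.0446
finger_force: 51.5
rim 4002 [-0.02224348 -0.03646354 -0.03295938] [ 0.02324014  0.03540995 -0.01400587] enc ((0.00634860759600997, -0.0005532540380954742), 0.036010343581438065) -0.02346847432394792
[ 0.49940067 -0.3099124   0.29330131]
rim 3969 [-0.02223868 -0.03652621 -0.03383355] [ 0.02320267  0.03538223 -0.01402367] enc ((0.0064977360889315605, -0.0005699042230844498), 0.03599394112825394) -0.023453414870297205
spindle 945 [ 0.64314465 -0.03298135  0.18513629] [ 0.66628804 -0.00903331  0.23202966]
top 165 [ 0.65123319 -0.02208137  0.22919327] [ 0.65455807 -0.02135817  0.22978587]
cyl 187 [ 0.65542887 -0.02089392]
[ 0.54639332 -0.06738501  0.28809217]
```

View pics/w4.png

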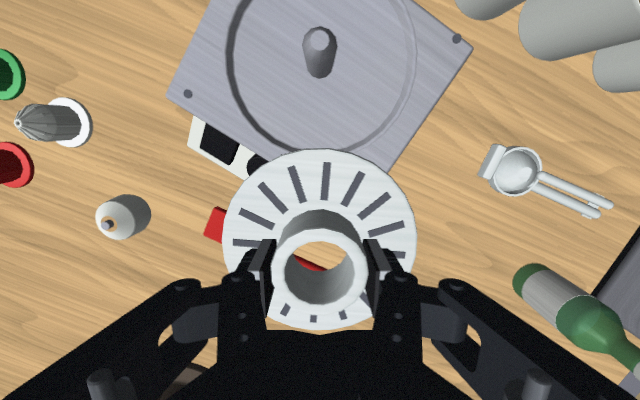

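The held collar is at (320,268). The spindle is straight ahead of it at (320,40), about 0.118 m along tool x.

```bash
python3 -m jog '[[[0.03,0.0003,0,0,0,0,0],[0.04,0,0,0,0,0,0],[0.03,0,0.005,0,0,0,0],[0.0175,0,0.01,0,0,0,0],[0,0,0.015,0,0,0,0],[0,0,0,0,0,0,0],[0,0,0,0,0,0,0],[0,0,0,0,0,0,0]]]'
python3 wr.py w5; python3 rel.py w5;python3 -c "
from h import *
go([.655,-.0215,.2])"
```

```text
clock: 6.3
position: [0.6553, -0.0215, 0.2602]
orientation: [3.141, -0.001, 0.401]
ft_force: [-0.0, 0.4, -1.5]
finger_gap: 0.0448
finger_force: 51.5
rim 3951 [-0.02207116 -0.0365565  -0.03353726] [ 0.02300053  0.03568433 -0.01400981] enc ((0.006205791141837835, -0.0004360862076282501), 0.036221303045749664) -0.023413944665936784
spindle 7 [ 0.64470385 -0.02651394  0.22086408] [ 0.65036731 -0.02289208  0.23040966]
top 4 [ 0.64903428 -0.0239697   0.22934752] [ 0.64951144 -0.02470301  0.22938095]
cyl 0 [ 0.6555 -0.0223]
[ 0.65534705 -0.0215446   0.26019772]
shift [-0.0005 -0.0001  0.0602] turn [0. 0. 0.]
```

View pics/w5.png

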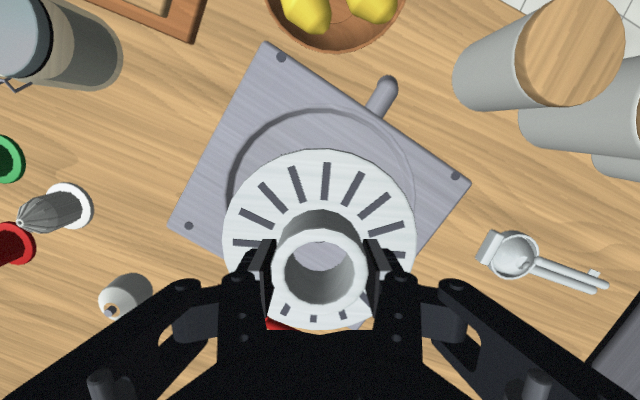

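Through the bore at (320,262) only the press deck shows, and the pose is right by the numbers. I'll lower in stages and watch the force.

```bash
python3 -m jog '[[[0,0,0.012,0,0,0,0],[0,0,0.012,0,0,0,0],[0,0,0.012,0,0,0,0],[0,0,0.012,0,0,0,0],[0,0,0,0,0,0,0]]]'
python3 -m jog '[[[0,0,0.01,0,0,0,0],[0,0,0.01,0,0,0,0],[0,0,0.01,0,0,0,0],[0,0,0.005,0,0,0,0],[0,0,0.004,0,0,0,0],[0,0,0,0,0,0,0]]]'
```

```text
clock: 6.98
position: [0.6547, -0.0212, 0.2098]
orientation: [-3.141, 0.002, 0.402]
ft_force: [0.3, 0.1, -1.6]
finger_gap: 0.0447
finger_force: 51.5
clock: 7.72
position: [0.6554, -0.0211, 0.1721]
orientation: [-3.142, 0.0, 0.402]
ft_force: [-0.5, 0.2, -2.3]
finger_gap: 0.0443
finger_force: 51.5
```

```bash
python3 -m jog '[[[0,0,0.002,0,0,0,0],[0,0,0.002,0,0,0,0],[0,0,0,0,0,0,0]]]'
python3 -m jog '[[[0,0,0.001,0,0,0,0],[0,0,0.001,0,0,0,0],[0,0,0,0,0,0,0]]]'
```

```text
clock: 8.1
position: [0.6554, -0.0211, 0.1682]
orientation: [-3.142, 0.0, 0.402]
ft_force: [0.6, 0.4, -1.4]
finger_gap: 0.0446
finger_force: 51.5
clock: 8.48
position: [0.6555, -0.0211, 0.1664]
orientation: [3.142, -0.0, 0.402]
ft_force: [-0.5, 0.5, -1.1]
finger_gap: 0.0447
finger_force: 51.6
```

```bash
python3 -m jog '[[[0,0,0.001,0,0,0,0],[0,0,0,0,0,0,0]]]'
python3 -m jog '[[[0,0,0.001,0,0,0,0],[0,0,0,0,0,0,0]]]'
```

```text
clock: 8.72
position: [0.6555, -0.0211, 0.1663]
orientation: [3.141, -0.001, 0.402]
ft_force: [-2.5, -1.2, 6.3]
finger_gap: 0.0447
finger_force: 52.3
clock: 8.98
position: [0.6556, -0.0211, 0.1662]
orientation: [3.141, -0.001, 0.402]
ft_force: [-6.4, -0.3, 14.0]
finger_gap: 0.045
finger_force: 52.9
```

```bash
python3 -m jog '[[[0,0,-0.002,0,0,0,0],[0,0,0,0,0,0,50],[0,0,0,0,0,0,100],[0,0,0,0,0,0,100],[0,0,0,0,0,0,100],[0,0,-0.01,0,0,0,100],[0,0,-0.04,0,0,0,100],[0,0,-0.05,0,0,0,100]]]'
python3 -m jog '[[[0,-0.02,-0.05,0,0,0,100],[-0.01,-0.058,0,0,0,0,100],[-0.01,-0.058,0,0,0,0,100],[-0.01,-0.058,0,0,0,0,100],[-0.01,-0.058,0,0,0,0,100],[-0.01,-0.058,0,0,0,0,100],[0,-0.047,0,0,0,0,100],[0,0,0,0,0,0,100]]]'
python3 wr.py w6
python3 - <<'E'
from h import *
d=np.load("w6.npz");W=d["W"]
c=robot.capture("top");np.savez("top1.npz",**c);V=pts(c);cv2.imwrite("pics/top1.png",c["img"][...,::-1])
for W in(W,V):
    r=np.hypot(W[...,0]-.4695,W[...,1]-.288)
    P=W[(r<.06)&(W[...,2]>.003)&(W[...,2]<.012)]
    print("flange",len(P),P.min(0),P.max(0))
    P=W[(r<.05)&(W[...,2]>.074)&(W[...,2]<.09)];print("tip",len(P),np.median(P,0))
    P=W[(r<.06)&(W[...,2]>.02)&(W[...,2]<.052)]
    print("barrel",len(P),P.min(0),P.max(0))
# strainer in tray
r=np.hypot(V[...,0]-.6555,V[...,1]+.0215)
P=V[(r>.028)&(r<.052)];P=P[np.isfinite(P[:,2])];A=np.c_[P[:,:2]-[.6555,-.0215],np.ones(len(P))]
s=np.linalg.lstsq(A,P[:,2],rcond=None)[0];print("disc plane",len(P),s)
P=V[(r<.03)&(V[...,2]>.18)&(V[...,2]<.197)];print("collar",len(P),P.min(0),P.max(0))
go([.4695,.288,.1])
E
```

```text
clock: 9.98
position: [0.6549, -0.0212, 0.2672]
orientation: [-3.141, 0.001, 0.402]
ft_force: [0.6, -0.1, 0.2]
finger_gap: 0.0852
finger_force: 0.0
clock: 10.98
position: [0.4673, 0.2922, 0.3174]
orientation: [-3.14, -0.001, 0.409]
ft_force: [0.0, -0.4, -0.3]
finger_gap: 0.0853
finger_force: 0.0
flange 666 [0.43332857 0.26598321 0.00336131] [0.50447495 0.33735349 0.01191869]
tip 204 [0.47007753 0.3018563  0.07829388]
barrel 57 [0.44486314 0.27811094 0.02038562] [0.49384887 0.32543005 0.05193715]
flange 245 [0.41217826 0.22959935 0.00301649] [0.52387259 0.34485653 0.01170819]
tip 35 [0.46905717 0.29934397 0.07878168]
barrel 35 [0.44560536 0.27602855 0.02037326] [0.49021689 0.29831323 0.05179817]
disc plane 820 [0.00543352 0.0016815  0.16121407]
collar 137 [ 0.63316787 -0.04379275  0.18011349] [ 0.67754055 -0.00126431  0.19652333]
shift [-0.0005 -0.0004  0.2169] turn [0. 0. 0.]
```

```bash
python3 -m jog '[[[0.0045,-0.0124,0.03,0,0,0,100],[0,0,0.05,0,0,0,100],[0,0,0.05,0,0,0,100],[0,0,0.05,0,0,0,100],[0,0,0.02,0,0,0,100],[0,0,0,0,0,0,100],[0,0,0,0,0,0,100]]]'
python3 wr.py w7
python3 - <<'E'
from h import *
d=np.load("w7.npz");W=d["W"]
r=np.hypot(W[...,0]-.4695,W[...,1]-.301)
P=W[(r<.045)&(W[...,2]>.003)&(W[...,2]<.012)]
print("flange",len(P),P.min(0),P.max(0))
P=W[(r<.05)&(W[...,2]>.074)&(W[...,2]<.09)];print("tip",len(P),np.median(P,0))
go([.4695,.3015,.021])
E
```

```text
clock: 11.95
position: [0.4704, 0.3008, 0.1175]
orientation: [3.142, -0.002, 0.4]
ft_force: [-0.3, -0.3, 0.3]
finger_gap: 0.0849
finger_force: 0.0
flange 1647 [0.43972461 0.26641615 0.00304468] [0.50449889 0.33749812 0.01187715]
tip 736 [0.4708188  0.30267919 0.07840801]
shift [-0.0009 -0.0007  0.0967] turn [0. 0. 0.]
```

View pics/w7.png

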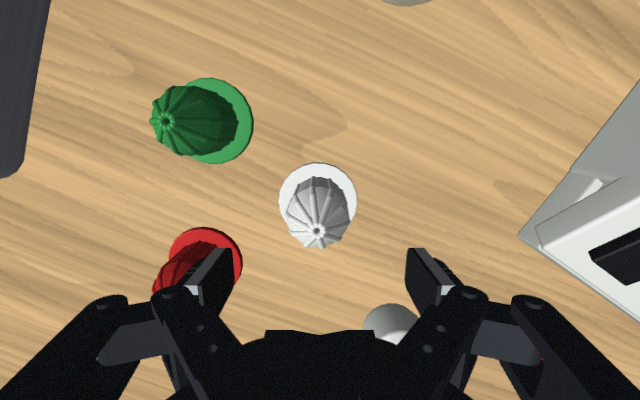

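The white reamer is centred between the fingers at (317,230). Green is at (200,120) and red at (200,265), both clear of the fingers.

```bash
python3 -m jog '[[[-0.0007,-0.001,0.03,0,0,0,100],[0,0,0.03,0,0,0,100],[0,0,0.025,0,0,0,100],[0,0,0.011,0,0,0,100],[0,0,0,0,0,0,100],[0,0,0,0,0,0,100]]]'
python3 -m jog '[[[0,0,0,0,0,0,0],[0,0,0,0,0,0,0],[0,0,0,0,0,0,0],[0,0,0,0,0,0,0],[0,0,0,0,0,0,0]]]' 45
```

```text
clock: 12.75
position: [0.4689, 0.3023, 0.0215]
orientation: [-3.141, -0.002, 0.402]
ft_force: [-0.3, -0.6, -0.3]
finger_gap: 0.0855
finger_force: 0.0
clock: 13.38
position: [0.4684, 0.3018, 0.0211]
orientation: [3.141, -0.001, 0.401]
ft_force: [-0.3, -0.7, 8.5]
finger_gap: 0.0469
finger_force: 45.5
```

```bash
python3 -m jog '[[[0,0,-0.005,0,0,0,0],[0,0,-0.02,0,0,0,0],[0,0,-0.05,0,0,0,0],[0,0,-0.05,0,0,0,0],[0,0,-0.06,0,0,0,0],[0,0,-0.06,0,0,0,0],[0,0,-0.04,0,0,0,0],[0,0,0,0,0,0,0]]]' 50
python3 -m jog '[[[0,0.058,0,0,0,0,0],[0,0.058,0,0,0,0,0],[0,0.058,0,0,0,0,0],[0,0.058,0,0,0,0,0],[0,0.058,0,0,0,0,0],[0,0.057,0,0,0,0,0],[0,0,0,0,0,0,0],[0,0,0,0,0,0,0]]]'
python3 wr.py w8
python3 - <<'E'
from h import *
d=np.load("w8.npz");W=d["W"];T=d["T"]
L=(W-T[:3,3])@T[:3,:3];im=d["img"].astype(int)
m=(np.hypot(L[...,0],L[...,1])<.04)&(L[...,2]<-.05);P=L[m];print("tip",len(P),np.median(P,0),P[:,2].min())
m=(np.hypot(L[...,0],L[...,1])<.045)&(L[...,2]>.005)&(L[...,2]<.025);P=L[m];print("flange",len(P),P.min(0),P.max(0),np.percentile(P[:,2],[5,50,95]))
r=np.hypot(W[...,0]-.6555,W[...,1]+.0215)
S=W[(r<.03)&(W[...,2]>.2)&(W[...,2]<.24)];print("spindle",S.min(0),S.max(0)) if len(S) else 0
S=W[(r<.05)&(W[...,2]>.187)&(W[...,2]<.194)];print("collar",len(S),S.min(0),S.max(0)) if len(S) else 0
go([.6555,-.0215,.3])
E
```

```text
clock: 14.38
position: [0.469, 0.3028, 0.3088]
orientation: [-3.14, -0.006, 0.402]
ft_force: [-0.8, 0.0, -3.1]
finger_gap: 0.0465
finger_force: 52.4
clock: 15.38
position: [0.603, -0.0174, 0.3037]
orientation: [-3.14, 0.002, 0.401]
ft_force: [-0.4, 0.0, -1.9]
finger_gap: 0.0469
finger_force: 52.6
tip 24168 [ 0.01181246 -0.00048205 -0.08523   ] -0.10356458944511307
flange 3550 [ 0.00111885 -0.03590632  0.00502734] [0.03624599 0.03518495 0.02004648] [0.01030314 0.01320753 0.01478754]
spindle [ 0.64331498 -0.03301384  0.2006176 ] [ 0.66679275 -0.00931827  0.23194791]
collar 1049 [ 0.63299226 -0.04377868  0.18703906] [0.67815229 0.00173385 0.19386653]
shift [0.0463 0.0252 0.004 ] turn [0. 0. 0.]
```

View pics/w8.png

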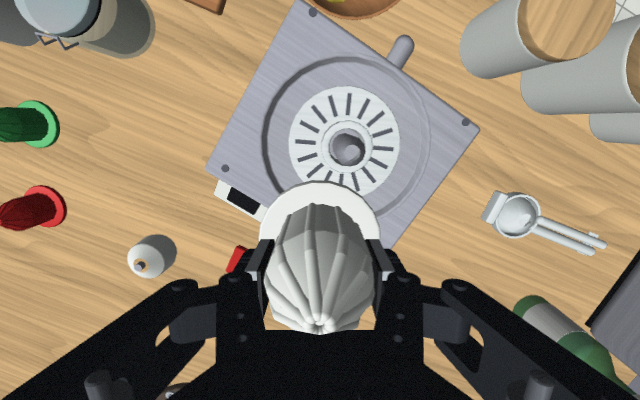

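The reamer is held upright, and the strainer lies flat in the tray at (345,142), on the spindle. I'll move over the spindle and lower the reamer.

```bash
python3 -m jog '[[[0.023,0.0125,0,0,0,0,0],[0.023,0.0125,0.01,0,0,0,0],[0,0,0.015,0,0,0,0],[0,0,0.015,0,0,0,0],[0,0,0,0,0,0,0],[0,0,0,0,0,0,0],[0,0,0,0,0,0,0]]]'
python3 -c "
from h import *
go([.6553,-.0212,.2112]);print(robot.get_obs()['orientation'])"
```

```text
clock: 16.3
position: [0.6561, -0.0226, 0.2663]
orientation: [3.141, -0.001, 0.402]
ft_force: [-0.8, -0.1, -2.5]
finger_gap: 0.0466
finger_force: 52.6
shift [-0.0002 -0.0016  0.0551] turn [0. 0. 0.]
[ 3.14102331e+00 -1.31165178e-03  4.01692889e-01]
```

```bash
python3 -m jog '[[[-0.0005,-0.0013,0,0,0,0,0],[0,0,0.01,0,0,0,0],[0,0,0.01,0,0,0,0],[0,0,0.01,0,0,0,0],[0,0,0,0,0,0,0]]]'
python3 -m jog '[[[0,0,0.01,0,0,0,0],[0,0,0.007,0,0,0,0],[0,0,0.004,0,0,0,0],[0,0,0,0,0,0,0]]]'
```

```text
clock: 16.92
position: [0.6542, -0.0217, 0.2338]
orientation: [-3.141, 0.002, 0.402]
ft_force: [-1.0, -0.5, -2.4]
finger_gap: 0.0464
finger_force: 52.6
clock: 17.42
position: [0.6548, -0.0217, 0.214]
orientation: [-3.141, 0.0, 0.402]
ft_force: [0.4, 0.6, -2.0]
finger_gap: 0.0468
finger_force: 52.6
```

```bash
python3 -m jog '[[[0,0,0.002,0,0,0,0],[0,0,0,0,0,0,0]]]'
python3 -m jog '[[[0,0,0.0015,0,0,0,0],[0,0,0,0,0,0,0]]]'
python3 -m jog '[[[0,0,0.001,0,0,0,0],[0,0,0,0,0,0,0]]]'
```

```text
clock: 17.68
position: [0.655, -0.0217, 0.2123]
orientation: [3.141, -0.0, 0.402]
ft_force: [0.7, -0.0, -3.3]
finger_gap: 0.0464
finger_force: 52.6
clock: 17.92
position: [0.6552, -0.0216, 0.2112]
orientation: [3.141, -0.001, 0.402]
ft_force: [0.0, -0.8, 0.9]
finger_gap: 0.0467
finger_force: 52.8
clock: 18.18
position: [0.6552, -0.0216, 0.2112]
orientation: [3.141, -0.001, 0.402]
ft_force: [-4.2, -0.1, 7.8]
finger_gap: 0.0467
finger_force: 53.6
```

```bash
python3 -m jog '[[[0,0,-0.0015,0,0,0,0],[0,0,0,0,0,0,50],[0,0,0,0,0,0,100],[0,0,0,0,0,0,100],[0,0,0,0,0,0,100],[0,0,-0.01,0,0,0,100],[0,0,-0.03,0,0,0,100],[0,0,-0.05,0,0,0,100]]]'
python3 -m jog '[[[0,0,-0.05,0,0,0,100],[-0.06,0,0,0,0,0,60],[-0.06,0,0,0,0,0,30],[-0.06,0,0,0,0,0,0],[-0.03,0,0,0,0,0,0],[0,0,0,0,0,0,0],[0,0,0,0,0,0,0]]]'
python3 wr.py w9
python3 - <<'E'
from h import *
d=np.load("w9.npz");W=d["W"];im=d["img"].astype(int);print(np.round(d["tool_from_camera"],3))
print(robot.get_obs()["joint_pos"].round(2))
r=np.hypot(W[...,0]-.6553,W[...,1]+.0213)
P=W[(r<.03)&(W[...,2]>.263)&(W[...,2]<.28)];print("tip",len(P),np.median(P,0),P[:,2].max() if len(P) else 0)
P=W[(r>.027)&(r<.042)&(W[...,2]>.19)&(W[...,2]<.205)];print("flange",len(P),P.min(0),P.max(0))
A=np.c_[P[:,:2]-[.6553,-.0213],np.ones(len(P))]
print(np.linalg.lstsq(A,P[:,2],rcond=None)[0])
m=np.all((W>[.4,-.2,.06])&(W<[.7,.2,.095]),-1)&(im.sum(-1)<130)
k,l,s,ce=cv2.connectedComponentsWithStats(m.astype(np.uint8))
for i in range(1,k):
    if s[i,4]>80:
        Q=W[l==i]; print("key",s[i],ce[i],np.nanmedian(Q,0),np.nanmin(Q,0),np.nanmax(Q,0))
o=R.from_euler('xyz',[np.pi,-.5236,-.178])
n=-o.as_matrix()[:,2];print("n",n)
go(np.array([.528,.001,.0724])+.06*n,o.as_euler('xyz'))
E
```

```text
clock: 19.18
position: [0.6541, -0.0217, 0.3014]
orientation: [-3.141, 0.003, 0.402]
ft_force: [1.4, -0.0, -0.6]
finger_gap: 0.0854
finger_force: 0.0
clock: 20.05
position: [0.4624, -0.1034, 0.352]
orientation: [3.141, -0.001, 0.402]
ft_force: [0.5, 0.1, 0.1]
finger_gap: 0.0
finger_force: 0.0
[[-0.002  0.965  0.264  0.066]
 [ 1.     0.002  0.001 -0.   ]
 [ 0.     0.264 -0.965 -0.143]
 [ 0.     0.     0.     1.   ]]
[ 0.27  0.11 -0.18  1.71  0.02  1.31 -1.08]
tip 0 [nan nan nan] 0
flange 207 [ 0.61895845 -0.0498249   0.19058943] [ 0.63499614 -0.01577688  0.19983113]
[0.16192224 0.04849772 0.20202063]
key [212  51  37  44 982] [229.51425662  72.47148676] [0.5402394  0.06221593 0.07433754] [0.51702562 0.03996168 0.06039135] [0.56222771 0.0869905  0.08382264]
key [255  82  32  34 824] [270.21237864  98.81674757] [ 0.5293884  -0.00130996  0.07483538] [ 0.50718315 -0.02319856  0.06081629] [0.55078649 0.02132627 0.08473885]
key [297 107  26  35 376] [309.57712766 123.98138298] [ 0.51943442 -0.06403959  0.07455263] [ 0.49369742 -0.07497507  0.06016236] [ 0.54251622 -0.05313552  0.08660436]
n [-0.49210094  0.08853095  0.86602479]
shift [ 0.0757 -0.0867  0.2273] turn [-0.1521  0.5078  0.5672]
  return _methods._mean(a, axis=axis, dtype=dtype,
  ret = um.true_divide(
```

View pics/w9.png

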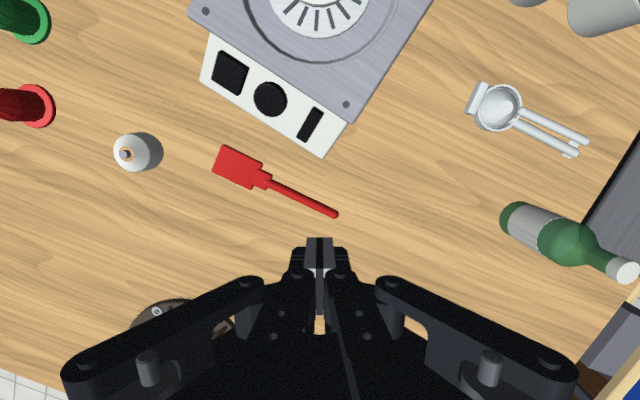

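Keys: square (229,72), round (270,99), bar (309,124), at the heights expected. I'll check the reamer from the top and turn the tool to the key normal.

```bash
python3 -m jog '[[[0,0,0,-0.0253,0.0846,0.0945,0],[0,0,0,-0.0253,0.0846,0.0945,0],[0,0,0,-0.0253,0.0846,0.0945,0],[0,0,0,-0.0253,0.0846,0.0945,0],[0,0,0,-0.0253,0.0846,0.0945,0],[0,0,0,-0.0253,0.0846,0.0945,0],[0,0,0,0,0,0,0],[0,0,0,0,0,0,0]]]'
python3 - <<'E'
from h import *
c=robot.capture("scene");V=pts(c);cv2.imwrite("pics/crop.png",cv2.resize(c["img"][180:320,240:400,::-1],None,fx=3.5,fy=3.5))
c2=robot.capture("top");V2=pts(c2)
for V in(V,V2):
    r=np.hypot(V[...,0]-.6553,V[...,1]+.0213)
    P=V[(r<.03)&(V[...,2]>.262)&(V[...,2]<.29)];print("tip",len(P),np.median(P,0) if len(P) else 0,P[:,2].max() if len(P) else 0)
    P=V[(r>.027)&(r<.035)&(V[...,2]>.16)&(V[...,2]<.22)];A=np.c_[P[:,:2]-[.6553,-.0213],np.ones(len(P))]
    print("flange",len(P),np.linalg.lstsq(A,P[:,2],rcond=None)[0]) if len(P)>10 else 0
    P=V[(r>.045)&(r<.053)&(V[...,2]>.15)&(V[...,2]<.18)];A=np.c_[P[:,:2]-[.6553,-.0213],np.ones(len(P))]
    print("disc",len(P),np.linalg.lstsq(A,P[:,2],rcond=None)[0]) if len(P)>10 else 0
o=R.from_euler('xyz',[np.pi,-.5236,-.178]);n=-o.as_matrix()[:,2]
go(np.array([.5283,0,.0724])+.05*n,o.as_euler('xyz'));print(robot.get_obs()["orientation"],robot.get_obs()["joint_pos"])
E
```

```text
clock: 21.1
position: [0.4625, -0.1035, 0.3517]
orientation: [3.141, -0.521, -0.176]
ft_force: [-0.2, -0.4, 0.2]
finger_gap: 0.0001
finger_force: 0.0
tip 80 [ 0.65858262 -0.02275514  0.26637528] 0.2726651706765094
flange 249 [-0.3171205   0.07232438  0.19143157]
disc 276 [-0.00804312  0.00429949  0.16163665]
tip 73 [ 0.65528807 -0.02183457  0.26674348] 0.2762834610158271
flange 217 [ 0.13082634 -0.04916804  0.19559027]
disc 332 [0.0060816  0.00141956 0.16075305]
shift [-0.099  -0.1138  0.2152] turn [-0.0001  0.0019  0.0008]
[ 3.14124861 -0.52168274 -0.17704888] [ 0.34159835 -0.18873259 -0.22186029  2.11787149 -0.01391325  0.68711879
 -1.62698421]
```

View pics/crop.png

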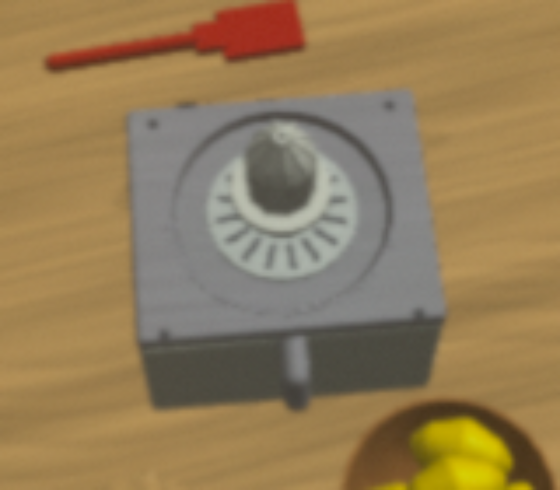

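The reamer stands upright at (280,180) in the crop, on the flat strainer. Next the round key.

```bash
python3 -m jog '[[[-0.033,-0.038,0.02,0,0,0,0],[-0.033,-0.038,0.04,0,0,0,0],[-0.033,-0.038,0.05,0,0,0,0],[0,0,0.05,0,0,0,0],[0,0,0.04,0,0,0,0],[0,0,0.015,0,0,0,0],[0,0,0,0,0,0,0],[0,0,0,0,0,0,0]]]' 30
cat > k.py <<'E'
from h import *
import sys
o=R.from_euler('xyz',[np.pi,-.5236,-.178]);n=-o.as_matrix()[:,2]
P={"r":[.5283,0,.0724],"b":[.5168,-.0638,.0724],"s":[.5398,.0636,.0724]}[sys.argv[1]]
go(np.array(P)+float(sys.argv[2])*n,o.as_euler('xyz'))
E
python3 k.py r 0.003
```

```text
clock: 22.2
position: [0.4801, -0.0239, 0.1865]
orientation: [3.122, -0.519, -0.185]
ft_force: [0.5, 0.3, 0.8]
finger_gap: 0.0001
finger_force: 0.0
shift [-0.0193 -0.0346  0.1167] turn [ 0.0228  0.0046 -0.0059]
```

```bash
python3 -m jog '[[[-0.0065,-0.0115,0.0,0.008,0.0015,-0.002,0],[-0.0065,-0.0115,0.005,0.008,0.0015,-0.002,0],[-0.0063,-0.0115,0.01,0.007,0.0015,-0.002,0],[0,0,0.02,0,0,0,0],[0,0,0.02,0,0,0,0],[0,0,0.015,0,0,0,0],[0,0,0,0,0,0,0],[0,0,0,0,0,0,0]]]'
python3 k.py r 0.003
```

```text
clock: 23.2
position: [0.5019, -0.0175, 0.1401]
orientation: [3.129, -0.506, -0.18]
ft_force: [0.3, -0.5, 0.5]
finger_gap: 0.0002
finger_force: 0.0
shift [-0.0129 -0.0227  0.067 ] turn [ 0.0132  0.0181 -0.0016]
```

```bash
python3 -m jog '[[[0,0,0,0,0,0,0],[0,0,0,0,0,0,0]]]'; python3 -c "
from h import *
o=robot.get_obs();print(o['joint_pos'].round(3),o['qvel'].round(3))"; python3 k.py r 0.003
```

```text
clock: 23.45
position: [0.5019, -0.0176, 0.14]
orientation: [3.129, -0.505, -0.18]
ft_force: [-0.1, 0.2, 1.0]
finger_gap: 0.0001
finger_force: 0.0
[-0.692  0.177  0.549  2.438  0.84   0.118 -2.741] [-0.007  0.006  0.005 -0.001  0.001 -0.001 -0.002]
shift [-0.0128 -0.0229  0.0669] turn [ 0.0134  0.0181 -0.0015]
```

Joints 6 and 7 are at their limits here, so a full 30° lean is out of reach with this arm posture. I'll back out and use a lean of about 20°, still clear of the deck, pressing along the normal.

```bash
python3 -m jog '[[[0,0,-0.03,0,-0.04,0,0],[0,0,-0.03,0,-0.04,0,0],[0,0,-0.03,0,-0.04,0,0],[0,0,-0.03,0,-0.04,0,0],[0,0,-0.02,0,0,0,0],[0,0,0,0,0,0,0],[0,0,0,0,0,0,0]]]'
cat > k.py <<'E'
from h import *
import sys
o=R.from_euler('xyz',[np.pi,-float(sys.argv[3]),-.178]);n=R.from_euler('xyz',[np.pi,-.5236,-.178]).apply([0,0,-1])
P={"r":[.5283,0,.0724],"b":[.5168,-.0638,.0724],"s":[.5398,.0636,.0724]}[sys.argv[1]]
T=tool();d=T[:3,:3].T@n;print("tool-axes normal",d.round(3), "along normal mm",round(1e3*n@(T[:3,3]-P),1))
go(np.array(P)+float(sys.argv[2])*n,o.as_euler('xyz'))
b=robot.get_obs();print(b["orientation"].round(3),b["joint_pos"].round(3))
E
python3 k.py r .08 .36
```

```text
clock: 24.32
position: [0.4497, -0.0078, 0.2555]
orientation: [3.128, -0.36, -0.184]
ft_force: [-0.5, 0.5, 0.0]
finger_gap: 0.0004
finger_force: 0.0
tool-axes normal [-0.163  0.017 -0.986] along normal mm 196.5
shift [-0.0066 -0.0234  0.1188] turn [ 0.0159  0.0003 -0.0056]
[ 3.128 -0.36  -0.184] [-0.384 -0.084  0.144  2.221  0.266  0.696 -2.174]
```

```bash
python3 -m jog '[[[-0.0033,-0.0117,0.02,0.008,0,-0.003,0],[-0.0033,-0.0117,0.02,0.008,0,-0.003,0],[0,0,0.02,0,0,0,0],[0,0,0.02,0,0,0,0],[0,0,0,0,0,0,0],[0,0,0,0,0,0,0]]]';python3 k.py r .04 .36
```

```text
clock: 25.08
position: [0.4757, 0.011, 0.1786]
orientation: [3.141, -0.359, -0.178]
ft_force: [-0.3, 0.1, 0.4]
finger_gap: 0.0001
finger_force: 0.0
tool-axes normal [-0.163  0.    -0.987] along normal mm 118.8
shift [0.0064 0.0015 0.0788] turn [0.0002 0.0006 0.0004]
[ 3.141 -0.359 -0.178] [-0.385  0.08   0.146  2.293  0.303  0.458 -2.242]
```

```bash
sed -i 's/^T=tool();d=/P=np.array(P)-.005*R.from_euler("xyz",[np.pi,-.5236,-.178]).apply([1,0,0])\nT=tool();d=/' k.py
python3 -m jog '[[[0.0,0.0,0.02,0,-0.03,0,0],[0.0,0.001,0.02,0,-0.03,0,0],[0,0,0.01,0,0,0,0],[0,0,0,0,0,0,0],[0,0,0,0,0,0,0]]]';python3 k.py r .01 .30
```

```text
clock: 25.7
position: [0.4919, 0.0074, 0.132]
orientation: [-3.141, -0.301, -0.177]
ft_force: [0.2, 0.2, -0.0]
finger_gap: -0.0
finger_force: 0.0
tool-axes normal [-0.221 -0.001 -0.975] along normal mm 70.2
shift [0.0107 0.0008 0.0593] turn [-0.0006 -0.0009  0.0007]
[-3.141 -0.301 -0.177] [-0.328  0.209  0.141  2.271  0.207  0.39  -2.123]
```

```bash
python3 -m jog '[[[0.0035,0.0008,0.02,0,0,0,0],[0.0035,0,0.02,0,0,0,0],[0.0037,0,0.019,0,0,0,0],[0,0,0,0,0,0,0],[0,0,0,0,0,0,0]]]';python3 k.py r 0 .30
```

```text
clock: 26.32
position: [0.5189, 0.0017, 0.079]
orientation: [-3.141, -0.301, -0.177]
ft_force: [0.8, 0.5, 0.1]
finger_gap: 0.0
finger_force: 0.0
tool-axes normal [-0.221 -0.001 -0.975] along normal mm 10.5
shift [0.0022 0.     0.0102] turn [-0.0005 -0.0006  0.0007]
[-3.141 -0.301 -0.177] [-0.295  0.349  0.144  2.265  0.206  0.252 -2.107]
```

```bash
python3 -m jog '[[[0.0011,0,0.005,0,0,0,0],[0.0009,0,0.004,0,0,0,0],[0.0007,0,0.003,0,0,0,0],[0,0,0,0,0,0,0]]]';python3 -m jog '[[[0.0007,0,0.003,0,0,0,0],[0.0004,0,0.002,0,0,0,0],[0,0,0,0,0,0,0]]]';python3 k.py r 0 .30
```

```text
clock: 26.82
position: [0.5257, 0.0006, 0.0677]
orientation: [-3.141, -0.301, -0.177]
ft_force: [-0.0, 1.4, 3.5]
finger_gap: -0.0002
finger_force: 1.7
clock: 27.2
position: [0.5276, 0.0003, 0.0644]
orientation: [-3.141, -0.301, -0.177]
ft_force: [-15.5, 2.5, 34.1]
finger_gap: -0.0001
finger_force: 18.1
tool-axes normal [-0.221 -0.001 -0.975] along normal mm -6.6
shift [-0.0018  0.0002 -0.0063] turn [-0.0011 -0.0012  0.0005]
[-3.141 -0.301 -0.177] [-0.285  0.389  0.142  2.258  0.206  0.217 -2.105]
```

Force of 37 N at 8 mm below first contact, so the round key is fully down. I'll release it and move across to the bar.

```bash
python3 -m jog '[[[-0.0011,0,-0.005,0,0,0,0],[-0.0022,0,-0.01,0,0,0,0],[-0.0022,0,-0.01,0,0,0,0],[0,0,0,0,0,0,0],[0,0.022,0,0,0,0,0],[0,0.022,0,0,0,0,0],[0,0.021,0,0,0,0,0],[0,0,0,0,0,0,0]]]';python3 k.py b .008 .30
```

```text
clock: 28.2
position: [0.5031, -0.0634, 0.0851]
orientation: [3.141, -0.299, -0.181]
ft_force: [-0.7, -0.3, 0.8]
finger_gap: -0.0001
finger_force: 0.0
tool-axes normal [-0.222  0.002 -0.975] along normal mm 17.8
shift [ 0.0025 -0.0021  0.0095] turn [ 0.001   0.0006 -0.0025]
[ 3.141 -0.299 -0.181] [-0.067  0.32   0.053  2.284  0.172  0.248 -1.931]
```

```bash
python3 -m jog '[[[0.0025,-0.002,0.0095,0,0,0,0],[0,0,0,0,0,0,0],[0,0,0,0,0,0,0]]]';python3 k.py b -0.003 .30;python3 -m jog '[[[0.0011,0,0.005,0,0,0,0],[0.0011,0,0.005,0,0,0,0],[0.0005,0,0.002,0,0,0,0],[0,0,0,0,0,0,0]]]';python3 k.py b 0 .30
```

```text
clock: 28.58
position: [0.5092, -0.0599, 0.0767]
orientation: [-3.142, -0.3, -0.176]
ft_force: [0.3, -0.1, 0.4]
finger_gap: 0.0002
finger_force: 0.0
tool-axes normal [-0.222 -0.001 -0.975] along normal mm 7.8
shift [0.0023 0.0026 0.0106] turn [-0.0006  0.0005  0.0019]
[-3.142 -0.3   -0.176] [-0.078  0.344  0.058  2.279  0.175  0.229 -1.937]
clock: 29.08
position: [0.5154, -0.0615, 0.0664]
orientation: [-3.141, -0.3, -0.177]
ft_force: [-1.0, 3.4, 3.3]
finger_gap: -0.0
finger_force: 2.0
tool-axes normal [-0.221 -0.001 -0.975] along normal mm -4.3
shift [-0.0014  0.002  -0.0041] turn [-0.0006 -0.0003  0.0009]
[-3.141 -0.3   -0.177] [-0.075  0.372  0.061  2.274  0.178  0.204 -1.939]
```

```bash
python3 -m jog '[[[0.0004,0,0.002,0,0,0,0],[0,0,0,0,0,0,0]]]';python3 -m jog '[[[0.0002,0,0.0008,0,0,0,0],[0,0,0,0,0,0,0]]]';python3 -m jog '[[[0.0002,0,0.0008,0,0,0,0],[0,0,0,0,0,0,0]]]'
```

```text
clock: 29.32
position: [0.5163, -0.0616, 0.0649]
orientation: [-3.141, -0.301, -0.177]
ft_force: [-3.9, 4.0, 9.8]
finger_gap: -0.0001
finger_force: 5.6
clock: 29.58
position: [0.5165, -0.0616, 0.0646]
orientation: [-3.141, -0.301, -0.177]
ft_force: [-7.9, 4.7, 19.0]
finger_gap: -0.0002
finger_force: 10.5
clock: 29.82
position: [0.5166, -0.0616, 0.0642]
orientation: [-3.141, -0.301, -0.177]
ft_force: [-13.3, 6.0, 27.9]
finger_gap: -0.0004
finger_force: 15.8
```

The bar key is on its stop at 31 N. I'll release it and move to the square key.

```bash
python3 -m jog '[[[-0.0011,0,-0.005,0,0,0,0],[-0.0022,0,-0.01,0,0,0,0],[-0.0033,0,-0.015,0,0,0,0],[0,0,0,0,0,0,0],[0,-0.02,0,0,0,0,0],[0,-0.02,0,0,0,0,0],[0,-0.02,0,0,0,0,0],[0,0,0,0,0,0,0]]]';python3 -m jog '[[[0,-0.022,0,0,0,0,0],[0,-0.022,0,0,0,0,0],[0,-0.021,0,0,0,0,0],[0,0,0,0,0,0,0],[0,0,0,0,0,0,0]]]';python3 k.py s .008 .30
```

```text
clock: 30.82
position: [0.5131, 0.0011, 0.0899]
orientation: [-3.141, -0.3, -0.175]
ft_force: [-0.5, 0.3, 0.3]
finger_gap: 0.0001
finger_force: 0.0
clock: 31.45
position: [0.5237, 0.0621, 0.0898]
orientation: [3.141, -0.3, -0.178]
ft_force: [-0.2, -0.8, -0.9]
finger_gap: 0.0
finger_force: 0.0
tool-axes normal [-0.222  0.001 -0.975] along normal mm 22.8
shift [ 0.0031 -0.0044  0.0145] turn [ 0.0009  0.0004 -0.0004]
[ 3.141 -0.3   -0.178] [-0.475  0.344  0.196  2.231  0.233  0.313 -2.262]
```

```bash
python3 -m jog '[[[0.0031,-0.004,0.0145,0,0,0,0],[0,0,0,0,0,0,0],[0.0011,0,0.005,0,0,0,0],[0.0011,0,0.005,0,0,0,0],[0.0005,0,0.002,0,0,0,0],[0,0,0,0,0,0,0]]]';python3 k.py s 0 .30;python3 -m jog '[[[0.0004,0,0.002,0,0,0,0],[0,0,0,0,0,0,0]]]';python3 -m jog '[[[0.0002,0,0.0008,0,0,0,0],[0,0,0,0,0,0,0]]]'
```

```text
clock: 32.2
position: [0.5378, 0.0649, 0.0662]
orientation: [3.141, -0.3, -0.178]
ft_force: [-2.3, -1.4, 4.2]
finger_gap: -0.0001
finger_force: 2.2
tool-axes normal [-0.222  0.    -0.975] along normal mm -4.3
shift [-0.0009  0.0009 -0.0042] turn [0.0002 0.0003 0.0003]
[ 3.141 -0.3   -0.178] [-0.466  0.408  0.193  2.218  0.232  0.262 -2.263]
clock: 32.45
position: [0.5385, 0.0648, 0.0651]
orientation: [-3.142, -0.3, -0.178]
ft_force: [-10.0, -1.5, 19.3]
finger_gap: 0.0
finger_force: 10.5
clock: 32.7
position: [0.5387, 0.0648, 0.0648]
orientation: [-3.141, -0.3, -0.178]
ft_force: [-14.8, -0.9, 27.2]
finger_gap: 0.0001
finger_force: 15.4
```

```bash
python3 -m jog '[[[-0.0011,0,-0.005,0,0,0,0],[-0.0022,0,-0.01,0,0,0,0],[-0.0044,0,-0.02,0,0,0,0],[0,0,-0.03,0,0,0,0],[0,0,-0.04,0,0,0,0],[0,0,-0.04,0,0,0,0],[0,0,0,0,0,0,0],[0,0,0,0,0,0,0]]]'
python3 - <<'E'
from h import *
o=robot.get_obs();print(o["joint_pos"].round(2),o["ft_force"].round(1))
for nm,c0 in(("scene","scene0"),("top","top0")):
    c=robot.capture(nm);V=pts(c);a=dict(np.load(c0+".npz"))
    r=np.hypot(V[...,0]-.6553,V[...,1]+.0213)
    P=V[(r<.03)&(V[...,2]>.262)&(V[...,2]<.29)];print("tip",len(P),np.median(P,0))
    P=V[(r>.045)&(r<.053)&(V[...,2]>.15)&(V[...,2]<.18)];A=np.c_[P[:,:2]-[.6553,-.0213],np.ones(len(P))];print("disc",np.linalg.lstsq(A,P[:,2],rcond=None)[0])
    d=(np.abs(c["img"].astype(int)-a["img"]).sum(-1)>90).astype(np.uint8)
    d=cv2.morphologyEx(d,cv2.MORPH_OPEN,np.ones((2,2)))
    k,l,s,ce=cv2.connectedComponentsWithStats(d);print(nm,[x.tolist() for x in s[1:] if x[4]>12])
E
```

```text
clock: 33.7
position: [0.4899, 0.074, 0.2]
orientation: [-3.141, -0.3, -0.177]
ft_force: [-0.1, 0.2, -0.3]
finger_gap: 0.0001
finger_force: 0.0
[-0.54  0.11  0.19  2.17  0.23  0.62 -2.28] [-0.1  0.2 -0.3]
tip 86 [ 0.6580582  -0.02278566  0.26694857]
disc [ 0.00641144 -0.00150363  0.16128323]
scene [[0, 0, 106, 152, 5768], [220, 0, 34, 35, 670], [276, 0, 97, 174, 7933], [261, 30, 7, 8, 32], [249, 60, 7, 12, 42], [299, 62, 5, 8, 28], [395, 173, 22, 23, 346], [320, 216, 7, 5, 20], [312, 222, 7, 17, 56], [195, 224, 36, 33, 766], [301, 226, 42, 25, 401], [302, 245, 11, 10, 56], [311, 247, 27, 13, 159]]
tip 78 [ 0.6550837  -0.02182003  0.26656017]
disc [ 1.50112011e-03 -8.81916473e-05  1.61204478e-01]
top [[317, 127, 40, 39, 729], [333, 126, 12, 7, 46], [416, 201, 7, 3, 16], [220, 202, 20, 23, 209], [243, 203, 79, 197, 8134], [217, 211, 6, 8, 29], [436, 215, 5, 7, 18], [419, 216, 5, 5, 16], [424, 217, 11, 7, 44], [527, 294, 91, 106, 3838], [625, 305, 15, 10, 92], [315, 333, 6, 3, 17], [322, 355, 6, 3, 13], [359, 394, 18, 6, 65], [301, 396, 10, 4, 33]]
```

Only the moved parts and the robot differ from the starting pictures, and both parts are in place.

```bash
python3 -c "
from rig import robot
print(robot.sign_off())"
```

```text
the job is handed in; nothing more can be done
None
```

The job is handed in at about 34 s: the strainer lies flat in the tray, the reamer stands upright on it, and the round, bar and square keys were each pressed to their stop in that order and released; joints 6 and 7 read 0.118 and -2.741 rad, about 2 mrad and 1 mrad past their range limits, during one approach before I backed out.

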